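# Sweep the sorted slides off the light box

### The arm

A 6-joint arm with a two-finger parallel gripper is mounted at the origin on the work surface. World frame = base frame: x ahead of the robot, y to its left, z up, the work surface at z = 0. Lengths are in mm, angles in rad, forces in N, time in s.
With the tool pointing down it reaches from about 300 to 775 mm from the base axis. Payload 14.6 kg.
Tool frame: the origin (TCP) lies on the front face of the gripper's body, between the roots of the fingers; the fingertips stand 97 mm ahead of it and the grasp point (between the pads) lies 78 mm ahead of it; z points along the fingers, y is the line along which they close (so a half turn about z gives the same grasp; the last joint's range is limited). The gripper opens to 94 mm and grips with 3 to 60 N. Pads are 16 mm wide; open, the fingers measure 119 mm over their backs; the gripper's body (75 mm by 177 mm) begins 78 mm behind the grasp point.
Start: joints at [-1.222, 0.3, 1.521, -0, 1.321, -0.067], TCP at [222.149, -503.13, 302.646] pointing down, gripper open.
Joint ranges: [-3.03, 3.03], [-0.79, 2.21], [0.23, 2.52], [-1.04, 4.18], [0, 3.07], [-2.55, 2.55]. Speed limits (rad/s): [2.22, 2.22, 2.57, 3.14, 3.14, 3.14].

### API

Orientations are given as [roll, pitch, yaw] about the fixed x, y, z axes, in that order (R = Rz(yaw) Ry(pitch) Rx(roll)).
In Python, from cell import * gives the robot as it stands.
- The arm moves only by the tool carry_out, never from a script. Its arguments are lists of equal length, an entry for each row: "slide": the shift along the world's x, y, z scaled (see below), a list of three; "dr": the turn, a rotation vector about the world's x, y, z scaled (see below), a list of three; "gripper": the opening in per cent of the stroke, from 0 (shut) to 100 (fully open). A call has 1 to 10 rows; each row is the pose to reach, as a shift and turn from the pose commanded when the call began, turning the shorter way round; what a row does not reach only later rows make up. The controller multiplies each number of a shift by 0.25 m and each number of a turn by 360 degrees. A row lasts 1/12 s, in which the tool goes at most 41.7 mm and 7.16 degrees, less where a joint would pass 70% of its speed; a pose out of reach is approached as far as the arm can. A call with a number of a shift or a turn outside -1 to 1 is refused whole. A call with a gripper value outside its range is refused whole. The fingers move at their own pace and stop on an object; "newtons" is the grip in N (left out, the last holds). Time passes only in rows, so rows that repeat a pose let the fingers close. It gives the time, the measured TCP pose, the force, the opening and the grip force at its end, in the units of the state.
- read_state(): the state, without advancing time (a new reading comes with each control period).
- camera(name): name is "side" or "top"; returns the picture (480x640x3 uint8, red, green, blue); there is no depth.
- camera_model(name): a dict with "vfov" (degrees; the focal length in pixels is half the picture's height over the tangent of half this angle, whatever the lens; pixels are square), "cx", "cy" (the principal point, pixels), "R" (3x3) and "t" (3): a world point X has camera coordinates R X + t. Camera axes: x right, y down, z forward; pixel columns grow to the right and rows downward; lengths in mm; the calibration is good to about 2 mm. A picture is of the moment at which its call begins. camera_model takes no time and is no camera call.
- sign_off(): hands the job in; it is judged then, once.
The state is a dict: "clock": time; "joints": joint angles; "qd": joint speeds; "effort": joint torques, N m; "eef_pos": TCP position; "eef_rot": TCP orientation; "wrist_force": force on the tool from outside, world axes, zero at the start; "moment": the same for the moment, N m; "finger_gap": finger opening in mm; "finger_force": force on a finger pad.
Only numpy, scipy, OpenCV 4.12 (cv2) and the standard library are available. Lean on these libraries where they do the work, as an engineer would, in place of code of your own. Each camera call takes 0.05 s, during which the arm holds its last target. There are 200 camera calls.

### The job

Using only the closed fingertips, sweep the three orange-framed slides across the light box and over its far edge, so that they drop into the blue catch tray there. Slide them along the surface: do not pick them up. Leave the green-framed slide and the black loupe standing among them where they are, and disturb nothing else on the table.

Things in the scene. Friction and masses are not known exactly. Their poses are not given: they have to be found in the camera images.
- light_box: fixed light box, a smooth flat-topped block 220 mm (its x) by 440 mm (its y), 62 mm high, aluminium with a white panel flush in its top, no rim; origin at the centre of its underside on the table, z up, x towards its far edge (x = 110 mm), where a blue catch tray is fixed. It stands turned by up to 0.2 rad
- tray (a point): centre of the floor of the blue open catch tray along the whole far edge of the light box, at x = 167 mm in the box's frame, 6 mm above the table; axes as the box's. The floor measures 115 mm (x) by 430 mm (y); the far wall and the end walls are 5 mm thick and 50 mm high, the near side is the light box itself
- orange1: 50 x 50 x 7 mm flat square slide, orange frame with a dark 36 x 25 mm window, about 22 g, lying loose on the light box; origin at the centre of its underside, z up, x and y along its sides; the window's long side lies along x
- orange2: 50 x 50 x 7 mm flat square slide, orange frame with a dark 36 x 25 mm window, about 22 g, lying loose on the light box; origin at the centre of its underside, z up, x and y along its sides; the window's long side lies along x
- orange3: 50 x 50 x 7 mm flat square slide, orange frame with a dark 36 x 25 mm window, about 22 g, lying loose on the light box; origin at the centre of its underside, z up, x and y along its sides; the window's long side lies along x
- green_slide: 50 x 50 x 7 mm flat square slide, green frame with a dark 36 x 25 mm window, about 22 g, lying loose on the light box; origin at the centre of its underside, z up, x and y along its sides; the window's long side lies along x; it must stay where it is
- loupe: black magnifying loupe, 40 mm in diameter and 40 mm high, about 90 g, standing upright and loose on the light box; origin at the centre of its underside, z up; it must stay where it is. The five things on the light box stand in one row along it, in any order, about 85 mm from centre to centre (at least 73), none in another's way to the far edge, centres at x = -60 to -10 mm in the box's frame
- mug: white mug, 76 mm in diameter and 85 mm high, on the table at the left; origin at the centre of its underside; leave alone
- tape: roll of pale tape lying flat, 90 mm in diameter and 22 mm high, on the table at the right; origin at the centre of its underside; leave alone
- jar: amber jar, 60 mm in diameter and 85 mm high, on the table at the left; origin at the centre of its underside; leave alone
- brush: small brush lying on the table at the right; origin at its underside; leave alone

How it is judged (in metres and radians):
At the end, for the whole second after the job is handed in: the three orange slides rest (under 20 mm/s) in the catch tray, centre within its walls and under 50 mm above the table; the green slide and the loupe are within 15 mm of their start, the loupe upright; mug, tape, jar and brush within 30 mm of theirs (x of orange1 in the frame of light_box between 0.106 and 0.229 m and y of orange1 in the frame of light_box between -0.219 and 0.219 m and z of each of orange1, orange2, orange3 in the frame of light_box below 0.05 m and linear speed of each of orange1, orange2, orange3 below 0.02 m/s and x of orange2 in the frame of light_box between 0.106 and 0.229 m and y of orange2 in the frame of light_box between -0.219 and 0.219 m and x of orange3 in the frame of light_box between 0.106 and 0.229 m and y of orange3 in the frame of light_box between -0.219 and 0.219 m and distance of each of green_slide, loupe from where it was at the start of the episode below 0.015 m and angle between loupe's own z axis and vertical below 0.2 rad and distance of each of mug, tape, jar, brush from where it was at the start of the episode below 0.03 m); the robot touches nothing.
It fails at once if an orange slide is lifted more than 20 mm off the light box instead of being swept along it (z of any of orange1, orange2, orange3 in the frame of light_box above 0.082 m).
It fails at once if the green-framed slide is shifted by 15 mm or more (distance of green_slide from where it was at the start of the episode above 0.015 m).
It fails at once if the loupe is shifted by 15 mm or more, or tipped (distance of loupe from where it was at the start of the episode above 0.015 m or angle between loupe's own z axis and vertical above 0.3 rad).
It fails at once if the mug, tape, jar or brush is shifted by 30 mm or more (distance of any of mug, tape, jar, brush from where it was at the start of the episode above 0.03 m).
It also fails if it takes over 48 s, if anything falls off the work surface, if the arm or the gripper's body presses on something with over 40 N, if the wrist force passes 120 N, or if a joint passes its speed limit or range.

## Working session

There is one attempt and no reset: what is moved stays moved. The work goes in short steps, Python scripts to look and compute and a tool call to move; the robot and the scene stay as the last step left them, time stands still between calls to the robot, and variables do not carry over. Pictures are saved under pics/ and viewed, at most 10 in all, crops included, and the job is handed in when it is done.

Besides the shell and the picture viewer there is one more tool, called after "Call:" as name(argument=value, ...) on one line, values as JSON. carry_out: Moves the arm, as the interface text tells. Its arguments: {"type":"object","properties":{"slide":{"type":"array","items":{"type":"array","items":{"type":"number","minimum":-1,"maximum":1}}},"dr":{"type":"array","items":{"type":"array","items":{"type":"number","minimum":-1,"maximum":1}}},"gripper":{"type":"array","items":{"type":"number"}},"newtons":{"type":"number"}},"required":["slide","dr","gripper"]}

```bash
mkdir -p pics; python3 - <<'E'
from cell import *
import cv2
for n in("top","side"):
    cv2.imwrite(f"pics/{n}0.png",camera(n)[:,:,::-1]); print(n,camera_model(n))
print(read_state())
E
```

```text
top {'vfov': 42.34848731175574, 'cx': 316.89351591464305, 'cy': 236.86160938562395, 'R': array([[-0.00196759, -0.99996048,  0.00866936],
       [-0.99698787,  0.00128943, -0.07754693],
       [ 0.07753269, -0.00879583, -0.99695101]]), 't': array([-5.85625729e-01,  5.59649190e+02,  1.60354560e+03])}
side {'vfov': 57.070198176492596, 'cx': 315.7596390774668, 'cy': 231.18103244980216, 'R': array([[-0.94303052, -0.33243972, -0.01331452],
       [-0.23998766,  0.70739898, -0.66482525],
       [ 0.230433  , -0.62375518, -0.74688025]]), 't': array([551.56074922, 148.93795765, 948.34812133])}
{'clock': 0.1, 'joints': array([-1.22159929e+00,  3.00399824e-01,  1.52148061e+00, -1.44995529e-05,
        1.32066916e+00, -6.66307824e-02]), 'qd': array([-0.00038988, -0.00104985, -0.0036952 , -0.00035475, -0.00077848,
        0.00063845]), 'effort': array([ 2.56420535e-03, -5.32637322e+01, -3.53282440e+01,  7.10325851e-02,
        2.34393182e-02, -5.45431783e-05]), 'eef_pos': array([ 222.1099    , -503.0273737 ,  302.16787639]), 'eef_rot': array([-3.14063690e+00, -4.97006342e-05,  4.15831390e-01]), 'wrist_force': array([0.72492946, 0.2462076 , 0.7235754 ]), 'moment': array([ 0.05611381,  0.04793065, -0.06995368]), 'finger_force': 0.0, 'finger_gap': 93.97686910706025}
```

View pics/top0.png

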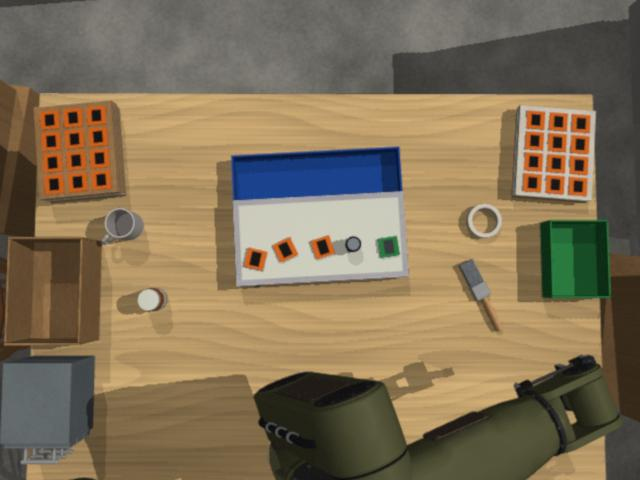

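View pics/side0.png

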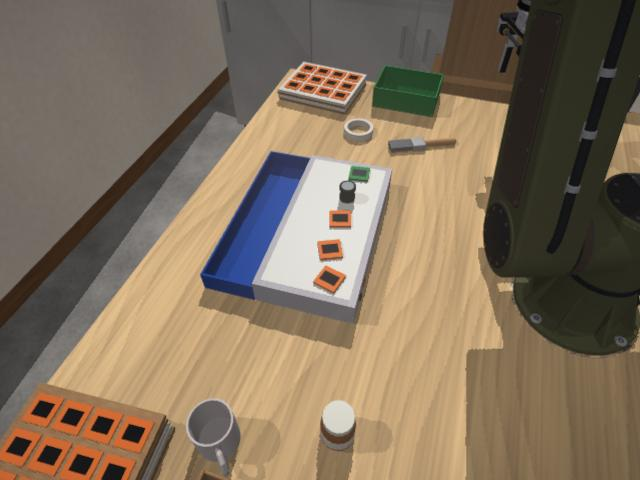

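The top view shows, from left to right: oranges at (256,259), (285,249) and (321,247), the loupe at (353,244) and green at (388,247). The box corners are near (237,286), (408,275), (401,192) and (235,200), and the tray lies beyond the box.

```bash
cat > h.py <<'E'
import numpy as np, cv2
from cell import *
def ray(n,u,v,z):
    m=camera_model(n); f=240/np.tan(np.radians(m["vfov"])/2); R=np.array(m["R"]);t=np.array(m["t"])
    d=R.T@[(u-m["cx"])/f,(v-m["cy"])/f,1]; c=-R.T@t
    return (c+d*(z-c[2])/d[2])[:2]
def blobs(n,lo,hi,roi,z,amin=40):
    im=cv2.imread(f"pics/{n}0.png"); hsv=cv2.cvtColor(im,cv2.COLOR_BGR2HSV)
    m=cv2.inRange(hsv,lo,hi); k=np.zeros_like(m); x0,x1,y0,y1=roi; k[y0:y1,x0:x1]=m[y0:y1,x0:x1]
    out=[]
    for c in cv2.findContours(k,cv2.RETR_EXTERNAL,cv2.CHAIN_APPROX_NONE)[0]:
        if cv2.contourArea(c)<amin: continue
        w=np.array([ray(n,*p[0],z) for p in c],np.float32)
        out.append(cv2.minAreaRect(w))
    return out
E
python3 - <<'E'
from h import *
np.set_printoptions(precision=1,suppress=True)
for n,roi in(("top",(236,406,195,285)),("side",(260,390,160,300))):
    print(n)
    for nm,lo,hi,z in(("or",(4,150,90),(18,255,255),69),("gr",(45,100,40),(85,255,255),69),("lo(base-ish)",(0,0,0),(179,255,75),82)):
        for r in blobs(n,lo,hi,roi,z): print(nm,np.round(r[0],1),np.round(r[1],1),round(r[2],1))
C=np.array([ray("top",*p,62) for p in((237,286),(408,275),(401,192),(235,200))]);print(C,np.linalg.norm(np.diff(C,axis=0),axis=1))
S=np.array([ray("side",*p,62) for p in((355,305),(391,167),(314,157),(259,288))]);print(S)
E
```

```text
top
or [500.3 156. ] [48.  47.4] 76.4
or [524.1  80.8] [46.7 47.7] 26.5
or [530.5 -15.2] [46.7 47.5] 18.3
gr [ 531.  -182.6] [46.6 47.5] 8.9
lo(base-ish) [500.4 154.6] [20.8 31.7] 76.3
lo(base-ish) [523.6  79.7] [30.5 19.1] 26.6
lo(base-ish) [ 530.7 -181.5] [32.1 21.6] 8.8
lo(base-ish) [530.1 -14.8] [31.2 20. ] 18.3
side
or [497.8 160.9] [49.5 48.3] 76.8
or [521.6  85.2] [47.9 48.1] 25.6
or [527.8 -10.2] [46.9 44.7] 18.7
gr [ 528.8 -177.3] [45.7 46.4] 8.7
lo(base-ish) [495.5 168. ] [20.1 31.8] 75.2
lo(base-ish) [518.8  93.3] [31.3 20.4] 26.2
lo(base-ish) [525.9   0.7] [29.9 15.7] 18.7
lo(base-ish) [532.5 -81.1] [34.  58.9] 17.3
lo(base-ish) [752.8 -88.5] [ 17.3 101.8] 4.9
[[ 431.6  202. ]
 [ 458.7 -233.2]
 [ 672.1 -218. ]
 [ 651.7  208.9]] [436.  214.  427.4]
[[ 430.6  200.9]
 [ 458.  -234. ]
 [ 662.7 -209. ]
 [ 628.   225.7]]
```

```bash
python3 -c "
import cv2
a=cv2.imread('pics/top0.png')[140:295,225:415];cv2.imwrite('pics/c.png',cv2.resize(a,None,fx=3.8,fy=3.8,interpolation=cv2.INTER_CUBIC))"
```

```text
(no output)
```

View pics/c.png

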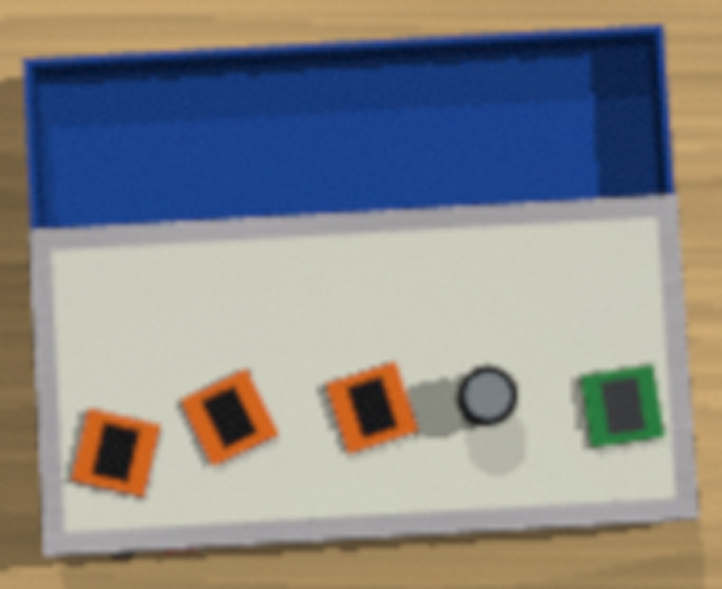

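Call:
carry_out(slide=[[0.5, 0.97, -0.16], [0.5, 0.97, -0.16], [0.5, 0.97, -0.16], [0.5, 0.97, -0.16], [0.5, 0.97, -0.16], [0.5, 0.97, -0.16], [0.5, 0.97, -0.16], [0.5, 0.97, -0.16], [0.5, 0.97, -0.16]], dr=[[0, 0, -0.0563], [0, 0, -0.0563], [0, 0, -0.0563], [0, 0, -0.0563], [0, 0, -0.0563], [0, 0, -0.0563], [0, 0, -0.0563], [0, 0, -0.0563], [0, 0, -0.0563]], gripper=[0, 0, 0, 0, 0, 0, 0, 0, 0])

```text
clock: 0.85
eef_pos: [347.5, -259.8, 262.6]
eef_rot: [-3.141, 0.0, 0.065]
wrist_force: [-0.7, -0.2, 1.1]
finger_gap: 37.4
finger_force: 0.0
```

Call:
carry_out(slide=[[0.504, 0.978, -0.13], [0.504, 0.978, -0.13], [0.504, 0.978, -0.13], [0.504, 0.978, -0.13], [0.504, 0.978, -0.13], [0.504, 0.978, -0.13], [0.504, 0.978, -0.13], [0.504, 0.978, -0.13], [0.504, 0.978, -0.13], [0.504, 0.978, -0.13]], dr=[[0, 0, 0], [0, 0, 0], [0, 0, 0], [0, 0, 0], [0, 0, 0], [0, 0, 0], [0, 0, 0], [0, 0, 0], [0, 0, 0], [0, 0, 0]], gripper=[0, 0, 0, 0, 0, 0, 0, 0, 0, 0])

```text
clock: 1.68
eef_pos: [473.1, -17.4, 230.1]
eef_rot: [3.141, 0.0, 0.061]
wrist_force: [-0.2, -0.4, 1.2]
finger_gap: 0.6
finger_force: 0.0
```

Call:
carry_out(slide=[[0, 0, -0.1], [0, 0, -0.2], [0, 0, -0.24], [0, 0, -0.268], [0, 0, -0.268], [0, 0, -0.268]], dr=[[0, 0, 0], [0, 0, 0], [0, 0, 0], [0, 0, 0], [0, 0, 0], [0, 0, 0]], gripper=[0, 0, 0, 0, 0, 0])

```text
clock: 2.18
eef_pos: [473.4, -16.7, 163.9]
eef_rot: [3.141, -0.001, 0.061]
wrist_force: [0.5, -0.8, -0.3]
finger_gap: 0.5
finger_force: 0.0
```

```bash
python3 - <<'E'
from h import *
a=camera("side")[130:330,190:420,::-1];b=camera("top")[140:340,225:415,::-1]
cv2.imwrite("pics/d.png",np.hstack([cv2.resize(x,(400,400),interpolation=2) for x in(a,b)]))
E
```

```text
(no output)
```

View pics/d.png

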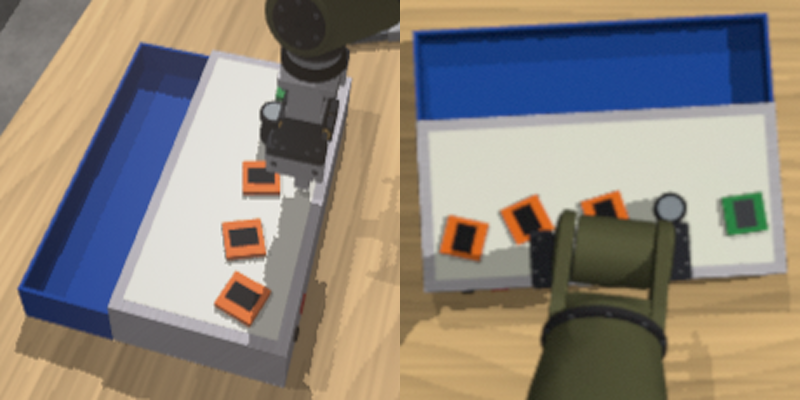

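The fingertips stand behind the right-hand orange slide, and nothing has been disturbed. I'll push now.

Call:
carry_out(slide=[[0, 0, -0.007], [0.04, 0.0025, -0.007], [0.08, 0.005, -0.007], [0.12, 0.0075, -0.007], [0.16, 0.01, -0.007], [0.2, 0.0125, -0.007], [0.24, 0.015, -0.007], [0.28, 0.0175, -0.007], [0.32, 0.02, -0.007], [0.36, 0.0225, -0.007]], dr=[[0, 0, 0], [0, 0, 0], [0, 0, 0], [0, 0, 0], [0, 0, 0], [0, 0, 0], [0, 0, 0], [0, 0, 0], [0, 0, 0], [0, 0, 0]], gripper=[0, 0, 0, 0, 0, 0, 0, 0, 0, 0])

```text
clock: 3.12
eef_pos: [563.8, -10.4, 161.9]
eef_rot: [3.141, -0.001, 0.062]
wrist_force: [0.5, 0.0, -0.3]
finger_gap: 0.4
finger_force: 0.1
```

```bash
python3 - <<'E'
from h import *
a=camera("side")[130:330,190:420,::-1];b=camera("top")[140:340,225:415,::-1]
cv2.imwrite("pics/e.png",np.hstack([cv2.resize(x,(400,400),interpolation=2) for x in(a,b)]))
print(read_state()["eef_pos"])
E
```

```text
[564.00742266 -10.41214883 161.75558254]
```

View pics/e.png

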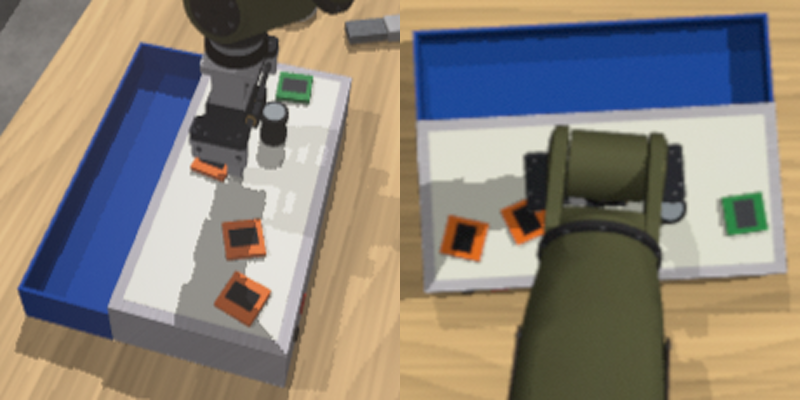

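The slide moves ahead of the fingers as intended. I'll carry on over the edge.

Call:
carry_out(slide=[[0.05, 0.003, 0], [0.1, 0.006, 0], [0.15, 0.009, 0], [0.2, 0.012, 0], [0.25, 0.015, 0], [0.3, 0.018, 0], [0.35, 0.021, 0], [0.4, 0.024, 0], [0.45, 0.027, 0], [0.5, 0.03, 0]], dr=[[0, 0, 0], [0, 0, 0], [0, 0, 0], [0, 0, 0], [0, 0, 0], [0, 0, 0], [0, 0, 0], [0, 0, 0], [0, 0, 0], [0, 0, 0]], gripper=[0, 0, 0, 0, 0, 0, 0, 0, 0, 0])

```text
clock: 4.05
eef_pos: [688.3, -3.0, 161.7]
eef_rot: [-3.142, 0.0, 0.062]
wrist_force: [0.8, 0.5, -0.4]
finger_gap: 0.3
finger_force: 0.0
```

Call:
carry_out(slide=[[0, 0, 0], [0, 0, 0.14], [0, 0, 0.28], [0, 0, 0.28], [-0.876, 0.331, 0.28], [-0.876, 0.331, 0.28], [-0.876, 0.331, 0.28], [-0.876, 0.331, 0.28], [-0.876, 0.331, 0.28], [-0.876, 0.331, 0.28]], dr=[[0, 0, 0], [0, 0, 0], [0, 0, 0], [0, 0, 0], [0, 0, 0], [0, 0, 0], [0, 0, 0], [0, 0, 0], [0, 0, 0], [0, 0, 0]], gripper=[0, 0, 0, 0, 0, 0, 0, 0, 0, 0])

```text
clock: 4.88
eef_pos: [465.1, 80.4, 231.1]
eef_rot: [-3.141, 0.0, 0.063]
wrist_force: [-0.2, 0.3, 0.8]
finger_gap: 1.1
finger_force: 0.0
```

```bash
python3 - <<'E'
from h import *
a=camera("side")[130:330,190:420,::-1];b=camera("top")[140:340,225:415,::-1]
cv2.imwrite("pics/f.png",np.hstack([cv2.resize(x,(400,400),interpolation=2) for x in(a,b)]))
print(read_state()["eef_pos"])
E
```

```text
[465.68366117  80.69506933 231.72816179]
```

View pics/f.png

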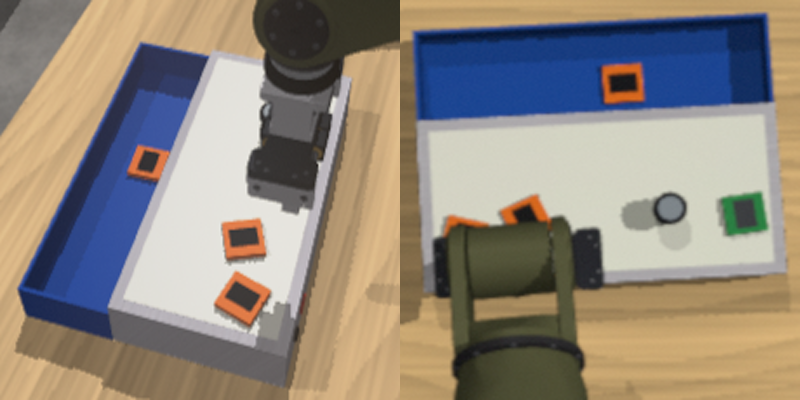

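One slide lies in the tray. The second follows.

Call:
carry_out(slide=[[0, 0, -0.1], [0, 0, -0.2], [0, 0, -0.26], [0, 0, -0.28], [0, 0, -0.28], [0.04, 0.0025, -0.28], [0.08, 0.005, -0.28], [0.12, 0.0075, -0.28], [0.16, 0.01, -0.28], [0.2, 0.0125, -0.28]], dr=[[0, 0, 0], [0, 0, 0], [0, 0, 0], [0, 0, 0], [0, 0, 0], [0, 0, 0], [0, 0, 0], [0, 0, 0], [0, 0, 0], [0, 0, 0]], gripper=[0, 0, 0, 0, 0, 0, 0, 0, 0, 0])

```text
clock: 5.82
eef_pos: [520.0, 82.7, 162.4]
eef_rot: [-3.142, -0.002, 0.062]
wrist_force: [0.9, 0.3, -0.9]
finger_gap: 0.1
finger_force: 0.1
```

Call:
carry_out(slide=[[0.04, 0.0025, 0], [0.08, 0.005, 0], [0.12, 0.0075, 0], [0.16, 0.01, 0], [0.2, 0.0125, 0], [0.24, 0.015, 0], [0.28, 0.0175, 0], [0.32, 0.02, 0], [0.36, 0.0225, 0], [0.4, 0.025, 0]], dr=[[0, 0, 0], [0, 0, 0], [0, 0, 0], [0, 0, 0], [0, 0, 0], [0, 0, 0], [0, 0, 0], [0, 0, 0], [0, 0, 0], [0, 0, 0]], gripper=[0, 0, 0, 0, 0, 0, 0, 0, 0, 0])

```text
clock: 6.65
eef_pos: [619.9, 88.9, 162.4]
eef_rot: [-3.142, -0.001, 0.062]
wrist_force: [-0.5, 0.3, -0.1]
finger_gap: 0.4
finger_force: 0.1
```

Call:
carry_out(slide=[[0.05, 0.003, 0], [0.1, 0.006, 0], [0.15, 0.009, 0], [0.2, 0.0125, 0], [0.25, 0.0155, 0], [0.25, 0.0155, 0], [0.25, 0.0155, 0.14], [0.25, 0.0155, 0.28], [0.25, 0.0155, 0.28]], dr=[[0, 0, 0], [0, 0, 0], [0, 0, 0], [0, 0, 0], [0, 0, 0], [0, 0, 0], [0, 0, 0], [0, 0, 0], [0, 0, 0]], gripper=[0, 0, 0, 0, 0, 0, 0, 0, 0])

```text
clock: 7.4
eef_pos: [682.8, 93.0, 239.6]
eef_rot: [-3.141, -0.011, 0.062]
wrist_force: [0.6, 0.2, 1.6]
finger_gap: 0.7
finger_force: 0.0
```

Call:
carry_out(slide=[[-0.936, 0.25, 0], [-0.936, 0.25, 0], [-0.936, 0.25, 0], [-0.936, 0.25, 0], [-0.936, 0.25, 0], [-0.936, 0.25, 0], [-0.936, 0.25, 0], [-0.936, 0.25, 0]], dr=[[0, 0, 0], [0, 0, 0], [0, 0, 0], [0, 0, 0], [0, 0, 0], [0, 0, 0], [0, 0, 0], [0, 0, 0]], gripper=[0, 0, 0, 0, 0, 0, 0, 0])

```text
clock: 8.07
eef_pos: [446.6, 155.7, 232.4]
eef_rot: [-3.141, -0.002, 0.063]
wrist_force: [0.0, 0.0, 0.4]
finger_gap: 0.3
finger_force: 0.0
```

```bash
python3 - <<'E'
from h import *
a=camera("side")[130:330,190:420,::-1];b=camera("top")[140:340,225:415,::-1]
cv2.imwrite("pics/g.png",np.hstack([cv2.resize(x,(400,400),interpolation=2) for x in(a,b)]))
print(read_state()["eef_pos"])
E
```

```text
[448.2297837  155.30004266 232.02223876]
```

View pics/g.png

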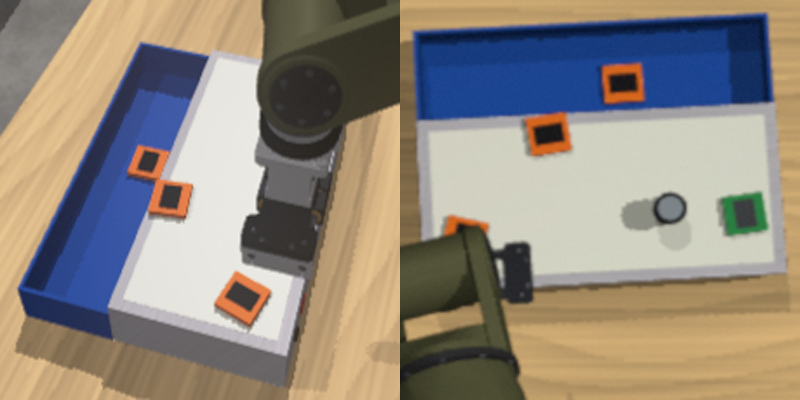

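The second slide escaped sideways and now lies at the far edge, still on the box. I'll measure it.

```bash
python3 - <<'E'
from h import *
for n in("top","side"):
    cv2.imwrite(f"pics/{n}0.png",camera(n)[:,:,::-1])
    for r in blobs(n,(4,150,90),(18,255,255),(232,406,150,285) if n=="top" else(205,390,140,300),69): print(n,np.round(r[0],1),np.round(r[1],1),round(r[2],1))
E
```

```text
top [516.3 153.6] [50.7 22.9] 89.9
top [633.5  54.6] [48.2 47.5] 9.5
top [698.5 -35.7] [47.1 46.8] 4.8
side [497.8 161. ] [49.6 48.5] 77.3
side [654.2  38. ] [ 63.2 128.2] 47.5
```

Call:
carry_out(slide=[[0.568, -0.422, 0], [0.568, -0.422, 0], [0.568, -0.422, 0], [0.568, -0.422, 0], [0.568, -0.422, 0], [0.568, -0.422, -0.1], [0.568, -0.422, -0.2], [0.568, -0.422, -0.26], [0.568, -0.422, -0.283], [0.568, -0.422, -0.283]], dr=[[0, 0, 0.0166], [0, 0, 0.0166], [0, 0, 0.0166], [0, 0, 0.0166], [0, 0, 0.0166], [0, 0, 0.0166], [0, 0, 0.0166], [0, 0, 0.0166], [0, 0, 0.0166], [0, 0, 0.0166]], gripper=[0, 0, 0, 0, 0, 0, 0, 0, 0, 0])

```text
clock: 9.1
eef_pos: [589.7, 49.6, 160.1]
eef_rot: [-3.141, 0.002, 0.166]
wrist_force: [0.6, -0.2, -0.5]
finger_gap: 0.6
finger_force: 0.0
```

Call:
carry_out(slide=[[0, 0, 0], [0.04, 0.0067, 0], [0.08, 0.0134, 0], [0.12, 0.02, 0], [0.16, 0.027, 0], [0.2, 0.0335, 0], [0.24, 0.04, 0], [0.28, 0.047, 0], [0.32, 0.0535, 0], [0.36, 0.06, 0]], dr=[[0, 0, 0], [0, 0, 0], [0, 0, 0], [0, 0, 0], [0, 0, 0], [0, 0, 0], [0, 0, 0], [0, 0, 0], [0, 0, 0], [0, 0, 0]], gripper=[0, 0, 0, 0, 0, 0, 0, 0, 0, 0])

```text
clock: 9.93
eef_pos: [680.3, 64.9, 160.6]
eef_rot: [-3.142, -0.0, 0.166]
wrist_force: [-0.9, -0.1, 0.2]
finger_gap: 0.7
finger_force: 0.0
```

Call:
carry_out(slide=[[0, 0, 0.14], [0, 0, 0.282], [0, 0, 0.282], [-0.897, 0.415, 0.282], [-0.897, 0.415, 0.282], [-0.897, 0.415, 0.282], [-0.897, 0.415, 0.282], [-0.897, 0.415, 0.282], [-0.897, 0.415, 0.282], [-0.897, 0.415, 0.282]], dr=[[0, 0, 0], [0, 0, 0], [0, 0, 0], [0, 0, -0.0637], [0, 0, -0.0637], [0, 0, -0.0637], [0, 0, -0.0637], [0, 0, -0.0637], [0, 0, -0.0637], [0, 0, -0.0637]], gripper=[0, 0, 0, 0, 0, 0, 0, 0, 0, 0])

```text
clock: 10.77
eef_pos: [451.1, 170.5, 231.2]
eef_rot: [3.142, 0.001, -0.231]
wrist_force: [-0.9, -0.4, 0.5]
finger_gap: 0.6
finger_force: 0.0
```

```bash
python3 - <<'E'
from h import *
a=camera("side")[130:330,190:420,::-1];b=camera("top")[140:340,225:415,::-1]
cv2.imwrite("pics/i.png",np.hstack([cv2.resize(x,(400,400),interpolation=2) for x in(a,b)]))
print(read_state()["eef_pos"],read_state()["eef_rot"])
E
```

```text
[455.19746497 169.22819545 231.86093032] [-3.14082099e+00 -1.39375823e-03 -2.32508326e-01]
```

View pics/i.png

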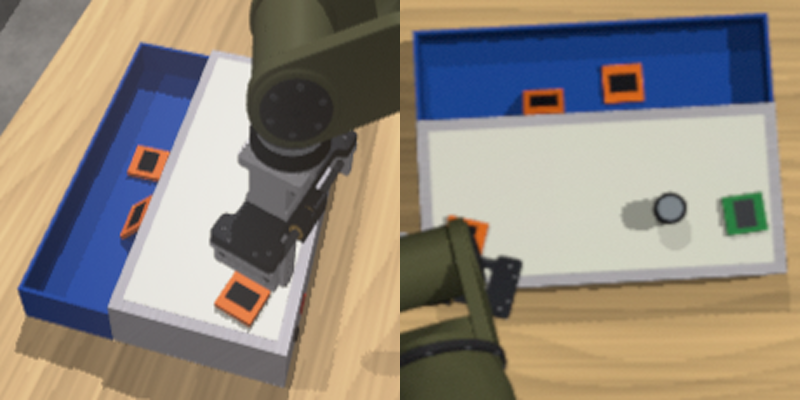

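The second slide is now in the tray, leaning on the box's wall. For the last one the fingers are square to its rear face, so I'll push along that face's normal.

Call:
carry_out(slide=[[0, 0, -0.1], [0, 0, -0.2], [0, 0, -0.26], [0, 0, -0.282], [0, 0, -0.282], [0.039, -0.0093, -0.282], [0.078, -0.0186, -0.282], [0.117, -0.0279, -0.282], [0.156, -0.0372, -0.282], [0.195, -0.0465, -0.282]], dr=[[0, 0, 0], [0, 0, 0], [0, 0, 0], [0, 0, 0], [0, 0, 0], [0, 0, 0], [0, 0, 0], [0, 0, 0], [0, 0, 0], [0, 0, 0]], gripper=[0, 0, 0, 0, 0, 0, 0, 0, 0, 0])

```text
clock: 11.7
eef_pos: [505.6, 156.6, 160.7]
eef_rot: [-3.141, -0.0, -0.234]
wrist_force: [-0.9, -0.3, -0.8]
finger_gap: 0.6
finger_force: 0.1
```

Call:
carry_out(slide=[[0.039, -0.0093, 0], [0.078, -0.0186, 0], [0.117, -0.0279, 0], [0.156, -0.0372, 0], [0.195, -0.0465, 0], [0.234, -0.0558, 0], [0.273, -0.065, 0], [0.312, -0.0744, 0], [0.351, -0.0837, 0], [0.39, -0.093, 0]], dr=[[0, 0, 0], [0, 0, 0], [0, 0, 0], [0, 0, 0], [0, 0, 0], [0, 0, 0], [0, 0, 0], [0, 0, 0], [0, 0, 0], [0, 0, 0]], gripper=[0, 0, 0, 0, 0, 0, 0, 0, 0, 0])

```text
clock: 12.53
eef_pos: [602.7, 133.5, 160.5]
eef_rot: [3.142, 0.0, -0.234]
wrist_force: [-0.7, 0.1, 0.3]
finger_gap: 1.0
finger_force: 0.1
```

Call:
carry_out(slide=[[0.039, -0.0093, 0], [0.078, -0.0186, 0], [0.117, -0.0279, 0], [0.156, -0.0372, 0], [0.195, -0.0465, 0], [0.234, -0.0558, 0], [0.273, -0.065, 0], [0.312, -0.0744, 0], [0.312, -0.0744, 0]], dr=[[0, 0, 0], [0, 0, 0], [0, 0, 0], [0, 0, 0], [0, 0, 0], [0, 0, 0], [0, 0, 0], [0, 0, 0], [0, 0, 0]], gripper=[0, 0, 0, 0, 0, 0, 0, 0, 0])

```text
clock: 13.28
eef_pos: [681.0, 114.4, 160.2]
eef_rot: [-3.142, -0.0, -0.235]
wrist_force: [-0.4, -0.3, 1.0]
finger_gap: 0.7
finger_force: 0.0
```

Call:
carry_out(slide=[[0, 0, 0.14], [0, 0, 0.3], [0, 0, 0.3], [-0.8, 0.2, 0.4], [-0.8, 0.2, 0.4], [-0.8, 0.2, 0.4], [-0.8, 0.2, 0.4], [-0.8, 0.2, 0.4], [-0.8, 0.2, 0.4], [-0.8, 0.2, 0.4]], dr=[[0, 0, 0], [0, 0, 0], [0, 0, 0], [0, 0, 0], [0, 0, 0], [0, 0, 0], [0, 0, 0], [0, 0, 0], [0, 0, 0], [0, 0, 0]], gripper=[0, 0, 0, 0, 0, 0, 0, 0, 0, 0])

```text
clock: 14.12
eef_pos: [478.7, 165.7, 261.6]
eef_rot: [-3.141, -0.002, -0.232]
wrist_force: [0.7, 0.4, 0.4]
finger_gap: 0.6
finger_force: 0.0
```

```bash
python3 - <<'E'
from h import *
a=camera("side")[130:330,190:420,::-1];b=camera("top")[140:340,225:415,::-1]
cv2.imwrite("pics/j.png",np.hstack([cv2.resize(x,(400,400),interpolation=2) for x in(a,b)]))
print(read_state()["eef_pos"],read_state()["eef_rot"])
E
```

```text
[480.31436132 165.2033333  260.91958429] [-3.14113239e+00 -1.00156129e-03 -2.33852862e-01]
```

View pics/j.png

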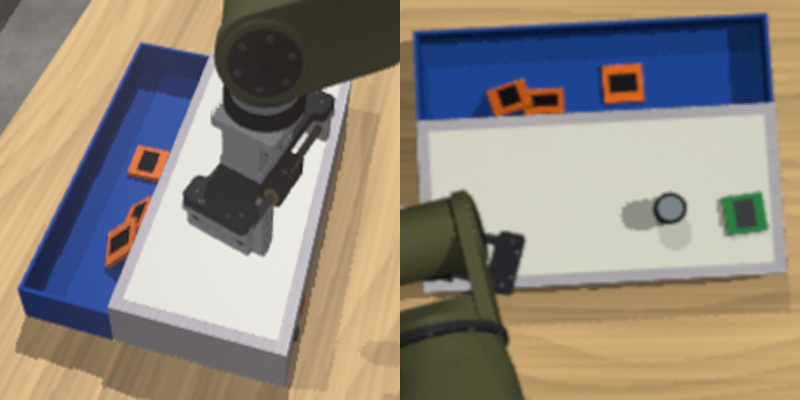

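All three orange slides are in the tray, at about (510,98), (545,100) and (622,83) in the right half of the picture. The loupe and the green slide are where they were, and the arm is clear.

Call:
carry_out(slide=[[0, 0, 0], [0, 0, 0], [0, 0, 0], [0, 0, 0], [0, 0, 0], [0, 0, 0]], dr=[[0, 0, 0], [0, 0, 0], [0, 0, 0], [0, 0, 0], [0, 0, 0], [0, 0, 0]], gripper=[0, 0, 0, 0, 0, 0])

```text
clock: 14.72
eef_pos: [479.8, 165.2, 260.5]
eef_rot: [3.142, 0.0, -0.234]
wrist_force: [-0.4, 0.3, 0.1]
finger_gap: 0.0
finger_force: 0.0
```

```bash
python3 -c "
from cell import *
print(sign_off())"
```

```text
the job is handed in; nothing more can be done
None
```

I swept all three orange slides into the catch tray and handed the job in at about 15 s (no verdict was returned); one slid aside on its first push and needed a second, and the last picture shows the loupe and green slide unmoved.

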